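Set out the run-order board round the two tubs

ROBOT

A 7-joint arm with a two-finger parallel gripper is mounted at the origin on a cart in front of the work surface, level with it; the furniture and walls round the work are solid. World frame = base frame: x ahead of the robot, y to its left, z up, the work surface at z = 0. Lengths are in m, angles in rad, forces in N, time in s.
With the tool pointing down it reaches from about 0.4 to 0.85 m from the base axis. Payload 10.4 kg.
Tool frame: the origin (TCP) lies at the very end of the fingers, on their centre line; the grasp point (between the pads) lies 19 mm behind it (manip.pinch_z is the distance from the TCP to the grasp point, in m); z points along the fingers, y is the line along which they close (so a half turn about z gives the same grasp; the last joint's range is limited). The gripper opens to 85 mm and grips with 20 to 120 N. Pads are 22 mm wide; open, the fingers measure 114 mm over their backs; the gripper's body (76 mm by 85 mm) begins 54 mm behind the grasp point. The pads swing forward as they close: fully open they stand 13 mm farther back than shut.
Start: joints at [-1.145, 0.332, -0.065, 1.46, 0.022, 1.35, -0.088], TCP at [0.271, 0.563, 0.231] pointing down, gripper open.
Joint ranges: [-2.6, 2.6], [-0.5, 2.12], [-1.47, 1.34], [0.16, 2.42], [-1.27, 4.41], [0.06, 2.06], [-2.6, 2.6]. Speed limits (rad/s): [2.22, 2.22, 2.79, 2.79, 3.14, 3.14, 3.14].

INTERFACE

Orientations are given as a unit quaternion [x, y, z, w].
In Python, from workcell import manip gives the robot as it stands. The module is installed in compiled form; this text tells all that it offers.
- The arm moves only by the shell command python3 -m creep 'ROWS' [OPENING] [FORCE]. ROWS is a JSON object of lists of equal length, an entry for each row: "slide": the shift along the tool's x, y, z in m, a list of three; "twist": the turn about the tool's z in degrees. A call has 1 to 8 rows; each row shifts and turns the commanded pose from where the row before left it, along the tool's axes as they then stand; what a row does not reach is not made up. A row lasts 1/8 s, in which the tool goes at most 62.5 mm and 10.7 degrees, less where a joint would pass 70% of its speed; a pose out of reach is approached as far as the arm can. A call with a gripper value outside its range is refused whole. OPENING is the opening in per cent of the stroke, from 0 (shut) to 100 (fully open), set as the call begins (- or left out, the last holds). The fingers move at their own pace and stop on an object; FORCE is the grip in N (left out, the last holds). Time passes only in rows, so rows that do not move let the fingers close. It gives the time, the measured TCP pose, the force, the opening and the grip force at its end, in the units of the state.
- manip.get_obs(): the state, without advancing time (a new reading comes with each control period).
- manip.camera(name): name is "scene" or "top" or "wrist"; returns (picture, depth): 480x640x3 uint8, blue, green, red; 480x640 float32, m along the optical axis (not along the pixel's ray), 0 where there is no reading.
- manip.camera_params(name): a dict with "intrinsics" (3x3 intrinsics, pixels), "dist_coeffs" ([k1, k2, p1, p2, k3] as OpenCV has them; the pictures are not rectified), "R" (3x3) and "t" (3): a world point X has camera coordinates R X + t. Camera axes: x right, y down, z forward; pixel columns grow to the right and rows downward; lengths in m; the calibration is good to about 2 mm. A picture is of the moment at which its call begins: read the wrist's pose just before it. camera_params takes no time and is no camera call; for the wrist camera it gives the pose at the moment of the call.
- manip.hand_in(): hands the job in; it is judged then, once.
The state is a dict: "clock": time; "joint_pos": joint angles; "joint_velocities": joint speeds; "tau": joint torques, N m; "position": TCP position; "ee_rot": TCP orientation; "ft_force": force on the tool from outside, world axes, zero at the start; "torque": the same for the moment, N m; "grip_width": opening from 0.0 (shut) to 1.0 (fully open); "grasp_force": force on a finger pad.
Only numpy, scipy, OpenCV 4.12 (cv2) and the standard library are available. Lean on these libraries where they do the work, as an engineer would, in place of code of your own. Each camera call takes 0.05 s, during which the arm holds its last target. There are 200 camera calls.

TASK

Set out the white run-order board for the next measurement, leaving its two tubs where they stand. Stand the white-capped vial in the ring between the two tubs, the blue-capped vial in the ring behind it (farther from the robot), and the red-capped vial in the end ring next to the blue-lidded tub; lay the roll of tape flat and centred on top of the red-lidded tub. The vials stand upright inside their rings, the other end ring stays empty, and the black-capped vial and the black lens on the worktop are not to be disturbed.

Things in the scene. Friction and masses are not known exactly. Their poses are not given: they have to be found in the camera images.
- board: fixed white board, 156 (x) x 376 (y) mm, top 4 mm above the worktop. Origin: centre of underside; x away from the robot (turned up to 0.25 rad), y to its left, along the board. Front row of rings at x = -35 mm: black ones (46 mm inside, empty at first) at y = +150, 0, -150; large grey ones at y = +75, -75, holding the tubs, either way round. One more black ring behind the middle: x = +40, y = 0.
- blue_tub: white sample tub with a blue lid, 62 mm diameter, 46 mm tall, about 350 g, loose, standing on the board in a grey ring. Origin: centre of its underside; z up. Must stay where it is.
- red_tub: white sample tub with a red lid, 70 mm diameter, 60 mm tall, with a flat top, about 350 g, loose, standing on the board in the other grey ring. Origin: centre of its underside; z up. Must stay where it is.
- white_vial: screw-cap glass vial, upright, 22 mm diameter, 52 mm tall (the cap is the top 11 mm, 20 mm diameter), about 20 g, with a white cap and white contents. Origin: centre of its underside; z up. Starts on the worktop beside the board.
- blue_vial: screw-cap glass vial, upright, 22 mm diameter, 52 mm tall (the cap is the top 11 mm, 20 mm diameter), about 20 g, with a blue cap and cream contents. Origin: centre of its underside; z up. Starts on the worktop beside the board.
- red_vial: screw-cap glass vial, upright, 22 mm diameter, 52 mm tall (the cap is the top 11 mm, 20 mm diameter), about 20 g, with a red cap and orange-brown contents. Origin: centre of its underside; z up. Starts on the worktop beside the board.
- tape: cream roll of tape lying flat, 52 mm outer diameter, 19 mm high, about 60 g. Origin: centre of its underside; z up. Starts on the worktop beside the board.
- black_vial: bystander: screw-cap glass vial, upright, 22 mm diameter, 50 mm tall (the cap is the top 11 mm, 20 mm diameter), about 20 g, with a black cap and orange-brown contents. Origin: centre of its underside; z up. Stands on the worktop; must not be moved.
- lens: bystander: black round lens cell lying on the worktop, 50 mm diameter, 21 mm high, about 100 g. Origin: centre of its underside. Must not be moved.

How it is judged:
At the end, for the whole second after the job is handed in: White-capped vial between the tubs, blue-capped behind it, red-capped in the end ring by the blue-lidded tub, each upright, within 13 mm of its ring's centre along both board axes; tape flat on the red-lidded tub within 15 mm of centre; all released and at rest, tubs upright (x of white_vial in the frame of board between -0.048 and -0.022 m and y of white_vial in the frame of board between -0.013 and 0.013 m and x of blue_vial in the frame of board between 0.027 and 0.053 m and y of blue_vial in the frame of board between -0.013 and 0.013 m and ((y of blue_tub in the frame of board above 0 m and (x of red_vial in the frame of board between -0.048 and -0.022 m and y of red_vial in the frame of board between 0.137 and 0.163 m)) or (y of blue_tub in the frame of board below 0 m and (x of red_vial in the frame of board between -0.048 and -0.022 m and y of red_vial in the frame of board between -0.163 and -0.137 m))) and z of white_vial in the frame of board between -0.001 and 0.009 m and angle between each of white_vial, blue_vial, red_vial, tape, red_tub, blue_tub's own z axis and vertical below 0.1 rad and z of blue_vial in the frame of board between -0.001 and 0.009 m and z of red_vial in the frame of board between -0.001 and 0.009 m and horizontal distance between tape and red_tub below 0.015 m and z of tape in the frame of red_tub between 0.055 and 0.066 m and linear speed of each of white_vial, blue_vial, red_vial, tape below 0.02 m/s); the robot touches nothing.
It fails at once if a tub is shifted by more than 12 mm (distance of any of red_tub, blue_tub from where it was at the start of the episode above 0.012 m).
It fails at once if the black-capped vial or the lens is moved by more than 15 mm (distance of any of black_vial, lens from where it was at the start of the episode above 0.015 m).
It also fails if it takes over 112 s, if anything falls off the work surface, if the arm or the gripper's body presses on something with over 40 N, if the wrist force passes 120 N, or if a joint passes its speed limit or range.

## Working session

There is one attempt and no reset: what is moved stays moved. The work goes in short steps, Python scripts to look and compute and a shell command to move; the robot and the scene stay as the last step left them, time stands still between calls to the robot, and variables do not carry over. Pictures are saved under pics/ and viewed, at most 14 in all, crops included, and the job is handed in when it is done.

```bash
mkdir -p pics
cat > h.py <<'E'
from workcell import manip
import numpy as np, cv2
from scipy.spatial.transform import Rotation as Ro
def shot(n,f=None):
    p=manip.camera_params(n); im,d=manip.camera(n)
    if f: cv2.imwrite('pics/'+f,im)
    return im,d,p
def ray(p,uv,z):
    uv=np.array(uv,float).reshape(-1,1,2)
    n=cv2.undistortPoints(uv,np.array(p['intrinsics']),np.array(p['dist_coeffs']))[:,0]
    R=np.array(p['R']);t=np.array(p['t']).ravel();c=-R.T@t
    d=np.c_[n,np.ones(len(n))]@R
    return c+d*((z-c[2])/d[:,2])[:,None]
def rot(): 
    o=manip.get_obs(); return Ro.from_quat(o['ee_rot']).as_matrix(),np.array(o['position'])
E
python3 - <<'E'
from h import *
print(manip.get_obs())
for n in('top','scene'):
    im,d,p=shot(n,n+'0.png'); print(n,p['R'],p['t'],p['intrinsics'])
E
```

```text
{'clock': 0.0, 'joint_pos': array([-1.14460354,  0.33287723, -0.06469788,  1.46094701,  0.0216119 ,
        1.34989025, -0.08851742]), 'joint_velocities': array([ 0.00050254,  0.00010877,  0.00169964,  0.00097654,  0.00019203,
       -0.00048277, -0.0005772 ]), 'tau': array([ 2.94769666e-05, -6.25446439e+01,  4.89111221e-02, -3.91605020e+01,
        1.61505968e-02,  9.96323128e-03, -3.48162553e-05]), 'position': array([0.27102072, 0.56276478, 0.23050986]), 'ee_rot': array([ 2.22515779e-01,  9.74928828e-01, -7.02743369e-04, -1.20240898e-04]), 'ft_force': array([ 0.15456575,  0.10423512, -0.17052521]), 'torque': array([-0.01707043, -0.07609531, -0.01546141]), 'grasp_force': 0.0, 'grip_width': 0.9995622569014652}
top [[-0.00668131 -0.99989771 -0.01264645]
 [-0.99278103  0.00814724 -0.11966387]
 [ 0.11975466  0.01175565 -0.99273392]] [0.02777717 0.49684136 1.43431596] [[604.73036536   0.         316.40407514]
 [  0.         604.73036536 231.33856649]
 [  0.           0.           1.        ]]
scene [[-0.64534808 -0.76374012 -0.01506269]
 [-0.42877371  0.37848516 -0.8203061 ]
 [ 0.63220168 -0.52292448 -0.57172635]] [0.35019114 0.25422127 1.3298048 ] [[621.21145664   0.         324.62841185]
 [  0.         621.21145664 240.79112148]
 [  0.           0.           1.        ]]
```

View pics/top0.png

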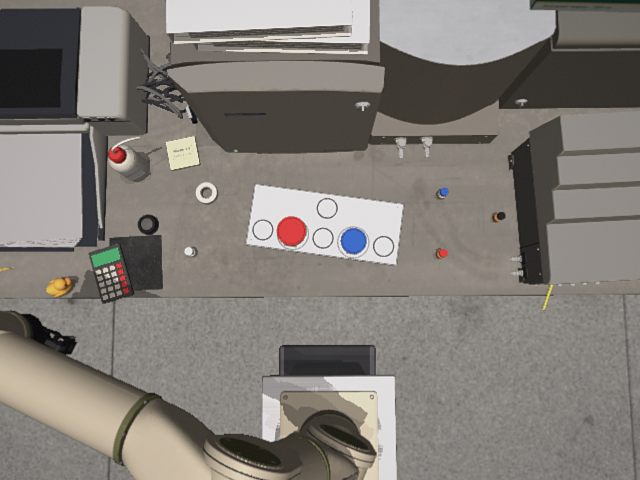

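View pics/scene0.png

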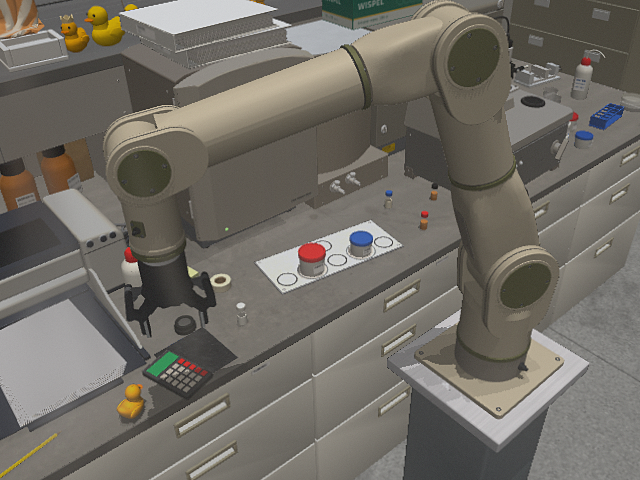

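The top view shows the board at about (325,225), with the red tub at (292,232) on the left and the blue tub at (353,241) on the right. The white vial is at (190,251), the tape at (206,192), the blue vial at (444,192), the red vial at (442,253), the black vial at (500,216) and the lens at (148,224). The red vial's target is therefore the right end ring at (383,246).

```bash
cat > loc.py <<'E'
from h import *
def blob(m,x,y,r):
    w=np.zeros(m.shape,np.uint8); w[y-r:y+r+1,x-r:x+r+1]=m[y-r:y+r+1,x-r:x+r+1]
    M=cv2.moments(w,True); return (M['m10']/M['m00'],M['m01']/M['m00']),M['m00']
im,d,p=shot('top'); f=im.astype(int); B,G,R=f[...,0],f[...,1],f[...,2]
red=((R>130)&(G<90)).astype(np.uint8); blue=((B>130)&(R<100)).astype(np.uint8); wh=(f.min(2)>165).astype(np.uint8)
cream=((R>170)&(G>160)).astype(np.uint8); dark=(f.max(2)<45).astype(np.uint8)
for n,m,x,y,r,z in[('redtub',red,292,232,22,.064),('bluetub',blue,353,241,20,.05),('red',red,442,253,9,.05),('blue',blue,444,192,9,.05),('white',wh,190,251,9,.05),('tape',cream,206,192,16,.019),('black',dark,500,216,10,.048),('lens',dark,148,224,14,.02)]:
    c,a=blob(m,x,y,r); print(n,np.round(c,1),a,np.round(ray(p,c,z)[0],4))
cs,_=cv2.findContours(wh[175:275,235:415].copy(),cv2.RETR_EXTERNAL,cv2.CHAIN_APPROX_NONE)
c=max(cs,key=cv2.contourArea)+[235,175]
w=ray(p,c.reshape(-1,2),.004)[:,:2].astype(np.float32)
(cx,cy),(a,b),ang=cv2.minAreaRect(w); print('board',cx,cy,a,b,ang)
box=cv2.boxPoints(((cx,cy),(a,b),ang)); e=[box[1]-box[0],box[2]-box[1]]; e=max(e,key=np.linalg.norm); e=e/np.linalg.norm(e)
if e[1]<0:e=-e
ex=np.array([e[1],-e[0]]); print('yaw',np.arctan2(ex[1],ex[0]))
for n,q in dict(white=(-.035,0),blue=(.04,0),redend=(-.035,-.15),redtub=(-.035,.075),bluetub=(-.035,-.075)).items(): print(n,np.round(np.array([cx,cy])+q[0]*ex+q[1]*e,4))
E
python3 loc.py; python3 -c "
from h import *
print(rot())"
```

```text
redtub [291.  230.8] 656.0 [0.4948 0.0837 0.064 ]
bluetub [353.1 240.6] 502.0 [ 0.4717 -0.0635  0.05  ]
red [442.7 252.7] 56.0 [ 0.441  -0.2755  0.05  ]
blue [444.2 191.3] 50.0 [ 0.5891 -0.2837  0.05  ]
white [188.1 250.9] 55.0 [0.4501 0.3302 0.05  ]
tape [205.7 192.1] 236.0 [0.598  0.2965 0.019 ]
black [500.7 215.4] 36.0 [ 0.5295 -0.4171  0.048 ]
lens [149.2 224.7] 177.0 [0.518 0.434 0.02 ]
board 0.518405020236969 0.004152312874794006 0.37342187762260437 0.15377628803253174 81.70126342773438
yaw -0.14484012
white [0.4838 0.0092]
blue [ 0.558  -0.0016]
redend [ 0.4621 -0.1392]
redtub [0.4946 0.0834]
bluetub [ 0.4729 -0.065 ]
(array([[-9.00945380e-01,  4.33932298e-01, -4.27239275e-04],
       [ 4.33932503e-01,  9.00944779e-01, -1.04278113e-03],
       [-6.75774170e-05, -1.12488185e-03, -9.99999365e-01]]), array([0.27108027, 0.56283179, 0.23068069]))
```

```bash
python3 -m creep '{"slide":[[-0.044,-0.022,0],[-0.044,-0.022,0],[-0.044,-0.022,0],[-0.044,-0.022,0],[-0.043,-0.022,0],[-0.043,-0.022,0],[0,0,0],[0,0,0]],"twist":[0,0,0,0,0,0,0,0]}' 60
python3 -m creep '{"slide":[[0,0,0],[0,0,0],[0,0,0],[0,0,0],[0,0,0],[0,0,0],[0,0,0],[0,0,0]],"twist":[10.4,10.4,10.4,10.4,10.4,10.3,10.3,0]}'
python3 -m creep '{"slide":[[0,0,0.02],[0,0,0.02],[0,0,0],[0,0,0]],"twist":[0,0,0,0]}'
python3 - <<'E'
from h import *
print(rot()); im,d,p=shot('wrist','w1.png'); print(p['R'],p['t'])
E
```

```text
clock: 1.15
position: [0.4495, 0.331, 0.2311]
ee_rot: [0.222, 0.975, 0.0, -0.0]
ft_force: [0.6, -0.3, 1.3]
grip_width: 0.6
grasp_force: 0.0
clock: 2.15
position: [0.4489, 0.3318, 0.2311]
ee_rot: [0.755, 0.655, -0.0, -0.0]
ft_force: [-0.9, 0.6, -0.2]
grip_width: 0.596
grasp_force: 0.0
clock: 2.65
position: [0.45, 0.3311, 0.1921]
ee_rot: [0.756, 0.655, 0.0, -0.0]
ft_force: [-0.2, 0.6, -0.5]
grip_width: 0.599
grasp_force: 0.0
(array([[ 1.42103642e-01,  9.89851614e-01,  5.80224917e-04],
       [ 9.89851510e-01, -1.42104015e-01,  6.61823935e-04],
       [ 7.37559781e-04,  4.80288918e-04, -9.99999613e-01]]), array([0.4500008 , 0.33107417, 0.19210798]))
[[ 9.89889050e-01 -1.41843471e-01  3.12068430e-04]
 [-1.36363599e-01 -9.51036187e-01  2.77371843e-01]
 [-3.90465967e-02 -2.74609905e-01 -9.60762595e-01]] [-0.39884523  0.35023505  0.44838382]
```

View pics/w1.png

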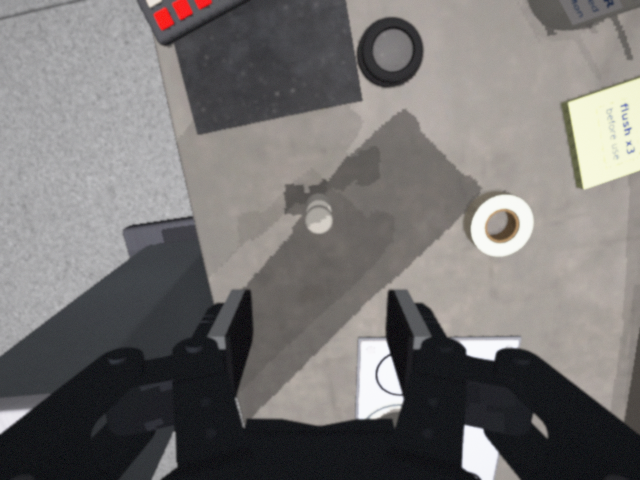

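The wrist view shows the white cap at about (319,219) and the tape ring at (501,225). I'll measure both.

```bash
cat >> h.py <<'E'
def circ(im,p,x,y,r,cond,z,save=None):
    """enclosing circle of the masked blob in a window -> world"""
    f=im.astype(int); m=cond(f[...,0],f[...,1],f[...,2]).astype(np.uint8)
    w=np.zeros_like(m); w[max(0,y-r):y+r,max(0,x-r):x+r]=m[max(0,y-r):y+r,max(0,x-r):x+r]
    cs,_=cv2.findContours(w,cv2.RETR_EXTERNAL,cv2.CHAIN_APPROX_NONE); c=max(cs,key=cv2.contourArea)
    e=cv2.fitEllipse(c); P=ray(p,e[0],z)[0]
    Rm,t=rot(); print(np.round(e[0],1),np.round(e[1],1),'world',np.round(P,4),'tool xyz',np.round(Rm.T@(P-t),4)); return P
E
python3 - <<'E'
from h import *
im=cv2.imread('pics/w1.png'); p=manip.camera_params('wrist')
circ(im,p,319,217,18,lambda B,G,R:B>168,.052)
circ(im,p,501,225,45,lambda B,G,R:(R>190),.019)
for x in (319,): print(im[195:240:3,x].tolist())
E
```

```text
[321.  224.6] [13.  24.8] world [0.4515 0.3269 0.052 ] tool xyz [-0.0041  0.0018  0.1403]
[502.  225.3] [57.9 65.8] world [0.5974 0.2967 0.019 ] tool xyz [-0.0132  0.1505  0.1734]
[[113, 117, 119], [113, 118, 122], [153, 159, 162], [144, 150, 154], [132, 137, 141], [157, 163, 167], [159, 166, 170], [160, 167, 171], [159, 166, 171], [179, 185, 190], [199, 205, 212], [197, 206, 211], [194, 203, 207], [116, 122, 126], [99, 102, 107]]
```

Run:
```python
from h import *
im=cv2.imread('pics/w1.png'); p=manip.camera_params('wrist')
circ(im,p,319,221,17,lambda B,G,R:B>154.5,.052)
```

```text
[319.  220.9] [23.1 23.9] world [0.4504 0.3298 0.052 ] tool xyz [-0.0014  0.0004  0.1403]
```

```bash
python3 -m creep '{"slide":[[-0.001,0,0.045],[0,0,0.045],[0,0,0.045],[0,0,0.03],[0,0,0.011],[0,0,0],[0,0,0]],"twist":[0,0,0,0,0,0,0]}' 60
python3 -m creep '{"slide":[[0,0,0],[0,0,0],[0,0,0],[0,0,0],[0,0,0],[0,0,0],[0,0,0],[0,0,0]],"twist":[0,0,0,0,0,0,0,0]}' 0 25
```

```text
clock: 3.58
position: [0.4507, 0.3303, 0.0169]
ee_rot: [0.756, 0.654, 0.001, -0.0]
ft_force: [0.2, -0.2, -0.3]
grip_width: 0.598
grasp_force: 0.0
clock: 4.58
position: [0.4502, 0.33, 0.0162]
ee_rot: [0.757, 0.654, 0.001, -0.0]
ft_force: [-1.6, -1.4, 8.0]
grip_width: 0.251
grasp_force: 26.1
```

```bash
python3 -m creep '{"slide":[[0,0,-0.03],[0,0,-0.05],[0,0,-0.05],[0,0,-0.03],[0,0,0]],"twist":[0,0,0,0,0]}'
python3 -m creep '{"slide":[[-0.025,0.007,0],[-0.048,0.012,0],[-0.048,0.012,0],[-0.048,0.012,0],[-0.048,0.012,0],[-0.048,0.012,0],[-0.048,0.012,0],[0,0,0]],"twist":[0,0,0,0,0,0,0,0]}'
python3 -m creep '{"slide":[[0,0,0],[0,0,0],[0,0,0]],"twist":[0,0,0]}'
python3 - <<'E'
from h import *
Rm,t=rot(); print(t, Rm.T@(np.array([.4838,.0092,.02])-t), np.degrees(np.arctan2(Rm[1,1],Rm[0,1])))
im,d,p=shot('wrist','w2.png')
E
```

```text
clock: 5.2
position: [0.4509, 0.3304, 0.1781]
ee_rot: [0.757, 0.654, 0.002, -0.0]
ft_force: [-0.2, -0.4, -0.3]
grip_width: 0.25
grasp_force: 25.4
clock: 6.2
position: [0.4823, 0.0044, 0.1746]
ee_rot: [0.759, 0.652, -0.001, 0.0]
ft_force: [-0.8, 0.6, -0.9]
grip_width: 0.248
grasp_force: 25.4
clock: 6.58
position: [0.4826, 0.0094, 0.1751]
ee_rot: [0.756, 0.655, -0.0, -0.0]
ft_force: [0.5, 0.2, -1.2]
grip_width: 0.249
grasp_force: 25.4
[0.48262914 0.00936294 0.17513596] [6.47102083e-06 1.22040012e-03 1.55135664e-01] -8.214485075250574
```

View pics/w2.png

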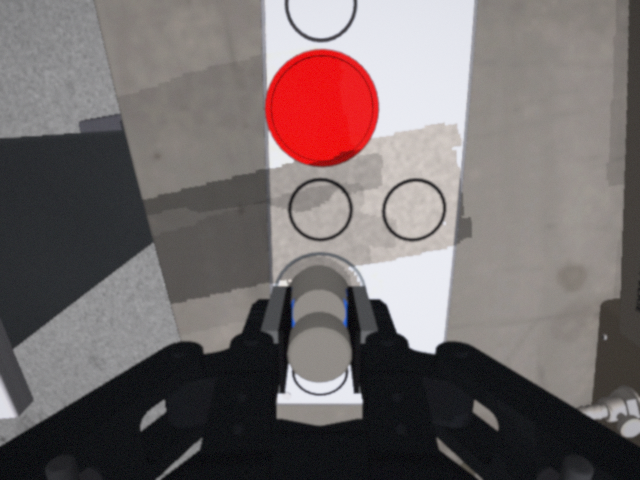

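The wrist view shows the held white vial upright in the jaws, the middle ring at (320,210), the back ring at (414,210) and the red lid at (322,108).

Run:
```python
from h import *
im=cv2.imread('pics/w2.png'); p=manip.camera_params('wrist')
for x in(320,414): circ(im,p,x,210,38,lambda B,G,R:R<75,.004)
circ(im,p,322,108,65,lambda B,G,R:(R>130)&(G<90),.064)
```

```text
[319.9 209. ] [60.8 62.2] world [0.4838 0.0097 0.004 ] tool xyz [0.0006 0.0011 0.1712]
[413.7 209.4] [58.4 62.1] world [ 0.5578 -0.0013  0.004 ] tool xyz [0.0003 0.0759 0.1712]
[321.3 107.6] [112.1 115.5] world [0.4953 0.0845 0.064 ] tool xyz [0.0763 0.0017 0.1112]
```

```bash
python3 -m creep '{"slide":[[0,0.001,0.035],[0,0,0.04],[0,0,0.035],[0,0,0.025],[0,0,0.012],[0,0,0.006],[0,0,0],[0,0,0]],"twist":[0,0,0,0,0,0,0,0]}'
```

```text
clock: 7.62
position: [0.4843, 0.0084, 0.0231]
ee_rot: [0.756, 0.654, 0.001, 0.0]
ft_force: [0.1, 0.3, 0.2]
grip_width: 0.251
grasp_force: 25.4
```

```bash
python3 -m creep '{"slide":[[0,0,0.002],[0,0,0],[0,0,0]],"twist":[0,0,0]}'
python3 -m creep '{"slide":[[0,0,0],[0,0,0],[0,0,0],[0,0,-0.02],[0,0,-0.04],[0,0,-0.05],[0,0,-0.03],[0,0,0]],"twist":[0,0,0,0,0,0,0,0]}' 50
python3 -m creep '{"slide":[[0.025,0.006,0],[0.046,0.011,0],[0.046,0.011,0],[0.046,0.011,0],[0.046,0.011,0],[0.046,0.011,0],[0.046,0.011,0],[0,0,0]],"twist":[0,0,0,0,0,0,0,0]}' 95
python3 -m creep '{"slide":[[0,0,0],[0,0,0],[0,0,0]],"twist":[0,0,0]}'
python3 - <<'E'
from h import *
print(rot()[1])
im,d,p=shot('wrist','w3.png')
E
```

```text
clock: 8.0
position: [0.4838, 0.0083, 0.0204]
ee_rot: [0.757, 0.654, 0.0, 0.0]
ft_force: [0.4, -0.3, -0.3]
grip_width: 0.253
grasp_force: 25.4
clock: 9.0
position: [0.4851, 0.0085, 0.1626]
ee_rot: [0.756, 0.654, 0.002, 0.001]
ft_force: [-0.3, -0.9, -0.5]
grip_width: 0.499
grasp_force: 0.0
clock: 10.0
position: [0.5969, 0.3013, 0.1572]
ee_rot: [0.754, 0.656, -0.001, -0.001]
ft_force: [0.0, 0.2, -1.1]
grip_width: 0.95
grasp_force: 0.0
clock: 10.38
position: [0.5985, 0.2949, 0.1605]
ee_rot: [0.757, 0.654, 0.0, -0.0]
ft_force: [-0.1, 0.6, -0.2]
grip_width: 0.947
grasp_force: 0.0
[0.59852005 0.29489154 0.16049617]
```

View pics/w3.png

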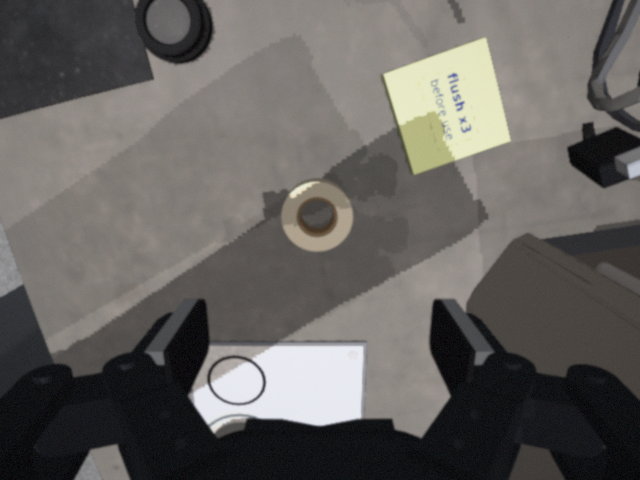

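The tape is centred at about (317,215) under the hand. The brown printer housing is at right from (525,240), so I'll check its clearance with the depth image.

Run:
```python
from h import *
im,d,p=shot('wrist')
circ(im,p,317,215,42,lambda B,G,R:(R>125)&(R-B>15),.019)
K=np.array(p['intrinsics']);R=np.array(p['R']);t=np.array(p['t']).ravel();Rm,T=rot()
for u,v in[(527,240),(535,250),(490,280),(560,300),(600,270)]:
    X=R.T@(np.array([(u-K[0,2])/K[0,0],(v-K[1,2])/K[1,1],1])*d[v,u]-t); print(u,v,np.round(X,3),np.round(Rm.T@(X-T),3))
```

```text
[316.7 216.4] [69.3 70.9] world [0.5975 0.2969 0.019 ] tool xyz [ 0.0015 -0.0013  0.1416]
527 240 [0.722 0.277 0.073] [-0.     0.124  0.088]
535 250 [0.718 0.276 0.088] [-0.001  0.121  0.073]
490 280 [0.698 0.256 0.076] [-0.025  0.104  0.085]
560 300 [0.707 0.268 0.133] [-0.011  0.111  0.028]
600 270 [0.724 0.281 0.133] [0.004 0.127 0.028]
```

```bash
python3 -m creep '{"slide":[[0.001,-0.001,0.035],[0,0,0.045],[0,0,0.04],[0,0,0.025],[0,0,0.01],[0,0,0.003],[0,0,0],[0,0,0]],"twist":[0,0,0,0,0,0,0,0]}' 95
python3 -m creep '{"slide":[[0,0,0],[0,0,0],[0,0,0],[0,0,0],[0,0,0],[0,0,0],[0,0,0]],"twist":[0,0,0,0,0,0,0]}' 0 30
```

```text
clock: 11.48
position: [0.5983, 0.2972, 0.0035]
ee_rot: [0.757, 0.654, 0.001, 0.0]
ft_force: [-0.2, 0.3, -0.3]
grip_width: 0.947
grasp_force: 0.0
clock: 12.35
position: [0.5979, 0.297, 0.003]
ee_rot: [0.757, 0.654, 0.0, -0.0]
ft_force: [-1.5, -0.4, 5.7]
grip_width: 0.595
grasp_force: 31.4
```

```bash
python3 -m creep '{"slide":[[0,0,-0.02],[0,0,-0.04],[0,0,-0.05],[0,0,-0.05],[0,0,-0.02],[0,0,0]],"twist":[0,0,0,0,0,0]}'
python3 -m creep '{"slide":[[-0.022,-0.007,0],[-0.04,-0.013,0],[-0.041,-0.013,0],[-0.041,-0.013,0],[-0.041,-0.013,0],[-0.04,-0.013,0],[0,0,0],[0,0,0]],"twist":[0,0,0,0,0,0,0,0]}'
python3 -m creep '{"slide":[[0,0,0],[0,0,0],[0,0,0]],"twist":[0,0,0]}'
python3 - <<'E'
from h import *
Rm,t=rot(); print(t, Rm.T@(np.array([.495,.084,.067])-t))
im,d,p=shot('wrist','w4.png')
E
```

```text
clock: 13.1
position: [0.5982, 0.297, 0.184]
ee_rot: [0.757, 0.654, 0.001, 0.0]
ft_force: [-0.7, 0.6, -1.4]
grip_width: 0.593
grasp_force: 31.7
clock: 14.1
position: [0.4933, 0.0851, 0.1812]
ee_rot: [0.756, 0.654, -0.001, -0.0]
ft_force: [-0.2, 0.6, -0.1]
grip_width: 0.595
grasp_force: 31.7
clock: 14.48
position: [0.4939, 0.0849, 0.1821]
ee_rot: [0.756, 0.654, -0.0, -0.0]
ft_force: [0.2, 1.0, -0.1]
grip_width: 0.595
grasp_force: 31.7
[0.49388557 0.08494553 0.18211178] [-0.00075393  0.00126418  0.11511165]
```

View pics/w4.png

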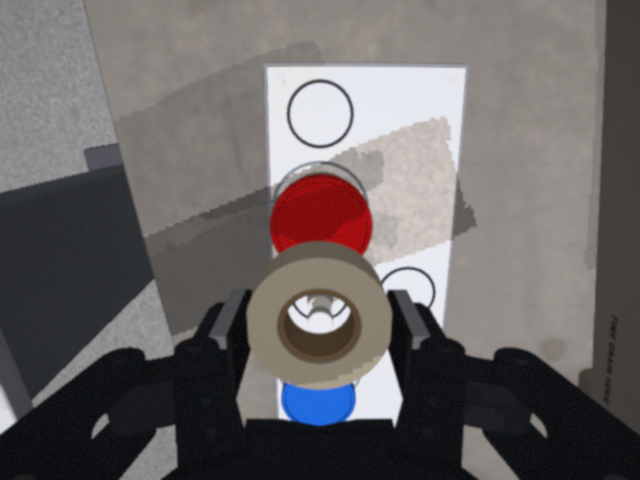

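The tape is held level at (320,315), with the red lid at (321,222). The white vial stands in the middle ring, seen through the tape hole at (320,310). Next I lower the tape.

```bash
python3 -m creep '{"slide":[[-0.001,0.001,0.025],[0,0,0.035],[0,0,0.03],[0,0,0.015],[0,0,0.006],[0,0,0.002],[0,0,0],[0,0,0]],"twist":[0,0,0,0,0,0,0,0]}'
python3 -m creep '{"slide":[[0,0,0.0015],[0,0,0],[0,0,0]],"twist":[0,0,0]}'
```

```text
clock: 15.52
position: [0.4951, 0.0836, 0.07]
ee_rot: [0.757, 0.654, 0.001, 0.0]
ft_force: [0.7, -0.2, -0.3]
grip_width: 0.588
grasp_force: 31.7
clock: 15.9
position: [0.4947, 0.0834, 0.0678]
ee_rot: [0.757, 0.654, 0.0, -0.0]
ft_force: [-0.2, -0.4, -0.3]
grip_width: 0.593
grasp_force: 31.7
```

```bash
python3 -m creep '{"slide":[[0,0,0],[0,0,0],[0,0,0],[0,0,0],[0,0,-0.02],[0,0,-0.04],[0,0,-0.04],[0,0,0]],"twist":[0,0,0,0,0,0,0,0]}' 95
python3 -m creep '{"slide":[[-0.023,0.0105,0],[-0.046,0.019,0],[-0.047,0.019,0],[-0.047,0.02,0],[-0.047,0.02,0],[-0.047,0.019,0],[-0.047,0.019,0],[-0.047,0.019,0]],"twist":[0,0,0,0,0,0,0,0]}' 60
python3 -m creep '{"slide":[[0,0,0],[0,0,0],[0,0,0],[0,0,0]],"twist":[0,0,0,0]}'
python3 - <<'E'
from h import *
Rm,t=rot(); print(t, Rm.T@(np.array([.5891,-.2837,.052])-t))
im,d,p=shot('wrist','w5.png'); shot('top','t5.png')
try: circ(im,p,319,230,45,lambda B,G,R:(B>100)&(R<90),.052)
except Exception as e: print(e)
E
python3 -c "
import cv2;a=cv2.imread('pics/w5.png');b=cv2.imread('pics/t5.png')[160:280,230:410]
b=cv2.resize(b,(720,480));cv2.imwrite('pics/c5.png',cv2.resize(cv2.hconcat([a,b]),(800,282)))"
```

```text
clock: 16.9
position: [0.4964, 0.0839, 0.1707]
ee_rot: [0.757, 0.654, 0.003, 0.001]
ft_force: [-0.3, -0.2, 0.6]
grip_width: 0.948
grasp_force: 0.0
clock: 17.9
position: [0.5879, -0.2862, 0.1665]
ee_rot: [0.756, 0.654, -0.0, -0.001]
ft_force: [0.7, 0.2, 0.6]
grip_width: 0.601
grasp_force: 0.0
clock: 18.4
position: [0.5882, -0.2836, 0.1679]
ee_rot: [0.756, 0.655, 0.0, -0.0]
ft_force: [0.4, 0.3, 0.5]
grip_width: 0.601
grasp_force: 0.0
[ 0.58821071 -0.28360582  0.16785885] [-5.02310536e-05  8.65612196e-04  1.15859056e-01]
[318.7 226. ] [28.7 28.9] world [ 0.5886 -0.2823  0.052 ] tool xyz [0.0019 0.0002 0.116 ]
```

View pics/c5.png

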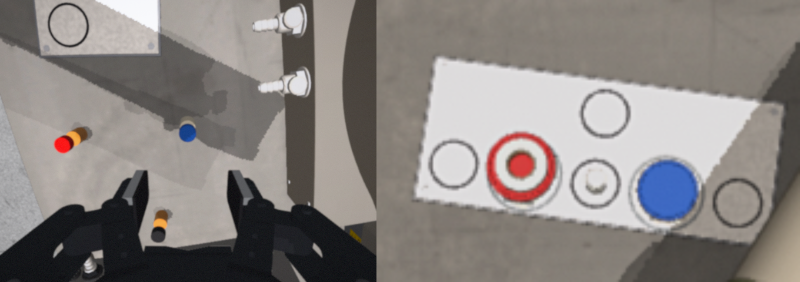

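The tape sits centred on the red tub and the white vial stands in its ring. The blue cap is at wrist pixel (319,226), and the nozzles are at about (438,147). I'll check the clearance to the nozzles.

Run:
```python
from h import *
im,d,p=shot('wrist')
K=np.array(p['intrinsics']);R=np.array(p['R']);t=np.array(p['t']).ravel();Rm,T=rot()
for u,v in[(445,148),(460,147),(480,147),(505,147),(500,220)]:
    X=R.T@(np.array([(u-K[0,2])/K[0,0],(v-K[1,2])/K[1,1],1])*d[v,u]-t); print(u,v,np.round(X,3),np.round(Rm.T@(X-T),3))
```

```text
445 148 [ 0.671 -0.243  0.061] [0.053 0.077 0.107]
460 147 [ 0.68  -0.244  0.062] [0.053 0.085 0.106]
480 147 [ 0.693 -0.246  0.06 ] [0.053 0.098 0.108]
505 147 [ 0.698 -0.245  0.082] [0.055 0.103 0.086]
500 220 [ 0.717 -0.303  0.03 ] [0.    0.13  0.138]
```

```bash
python3 -m creep '{"slide":[[0.001,0,0.035],[0,0,0.045],[0,0,0.04],[0,0,0.022],[0,0,0.01],[0,0,0],[0,0,0]],"twist":[0,0,0,0,0,0,0]}' 60
python3 -m creep '{"slide":[[0,0,0],[0,0,0],[0,0,0],[0,0,0],[0,0,0],[0,0,0],[0,0,0],[0,0,0]],"twist":[0,0,0,0,0,0,0,0]}' 0 25
python3 -m creep '{"slide":[[0,0,-0.03],[0,0,-0.05],[0,0,-0.05],[0,0,-0.03],[0,0,0],[0,0,0]],"twist":[0,0,0,0,0,0]}'
python3 - <<'E'
from h import *
Rm,t=rot(); print(t, Rm.T@(np.array([.5579,-.0015,.02])-t))
E
```

```text
clock: 19.42
position: [0.5889, -0.2844, 0.0173]
ee_rot: [0.757, 0.654, 0.001, 0.001]
ft_force: [-0.7, 0.1, -0.8]
grip_width: 0.602
grasp_force: 0.0
clock: 20.42
position: [0.5885, -0.2841, 0.0166]
ee_rot: [0.756, 0.654, 0.0, 0.0]
ft_force: [-1.0, 0.6, 5.7]
grip_width: 0.252
grasp_force: 25.8
clock: 21.18
position: [0.5877, -0.2835, 0.1749]
ee_rot: [0.756, 0.654, -0.0, -0.001]
ft_force: [-0.5, 0.6, -0.4]
grip_width: 0.246
grasp_force: 25.2
[ 0.58773217 -0.28354725  0.17489252] [ 0.27469771 -0.07011754  0.15510319]
```

```bash
python3 -m creep '{"slide":[[0.023,-0.006,0],[0.042,-0.011,0],[0.042,-0.011,0],[0.042,-0.011,0],[0.042,-0.011,0],[0.042,-0.01,0],[0.041,-0.01,0],[0,0,0]],"twist":[0,0,0,0,0,0,0,0]}'
python3 -m creep '{"slide":[[0,0,0],[0,0,0],[0,0,0],[0,0,0]],"twist":[0,0,0,0]}'
python3 - <<'E'
from h import *
Rm,t=rot(); print(t, Rm.T@(np.array([.5579,-.0015,.02])-t))
E
```

```text
clock: 22.18
position: [0.5575, 0.0016, 0.1743]
ee_rot: [0.754, 0.656, -0.001, -0.001]
ft_force: [-0.1, -0.9, 0.1]
grip_width: 0.252
grasp_force: 25.2
clock: 22.68
position: [0.5584, -0.0032, 0.1757]
ee_rot: [0.757, 0.654, -0.0, 0.0]
ft_force: [-0.1, 0.7, -0.0]
grip_width: 0.247
grasp_force: 25.2
[ 0.55841808 -0.00322038  0.17572267] [ 0.00164036 -0.00075278  0.15572257]
```

Now I lower and release the blue vial, rise, and move above the red vial at (0.441,-0.2755).

```bash
python3 -m creep '{"slide":[[0.001,-0.001,0.035],[0,0,0.045],[0,0,0.038],[0,0,0.022],[0,0,0.01],[0,0,0.004],[0,0,0],[0,0,0]],"twist":[0,0,0,0,0,0,0,0]}'
python3 -m creep '{"slide":[[0,0,0.0005],[0,0,0],[0,0,0]],"twist":[0,0,0]}'
```

```text
clock: 23.68
position: [0.5582, -0.0015, 0.0226]
ee_rot: [0.757, 0.654, 0.001, 0.0]
ft_force: [0.1, 0.3, -0.0]
grip_width: 0.251
grasp_force: 25.2
clock: 24.05
position: [0.5576, -0.0015, 0.0214]
ee_rot: [0.756, 0.654, 0.0, -0.0]
ft_force: [1.0, 0.7, 0.1]
grip_width: 0.253
grasp_force: 25.2
```

```bash
python3 -m creep '{"slide":[[0,0,0],[0,0,0],[0,0,0],[0,0,-0.02],[0,0,-0.04],[0,0,-0.05],[0,0,-0.035],[0,0,0]],"twist":[0,0,0,0,0,0,0,0]}' 50
python3 -m creep '{"slide":[[-0.024,-0.006,0],[-0.044,-0.012,0],[-0.044,-0.012,0],[-0.044,-0.012,0],[-0.044,-0.012,0],[-0.044,-0.012,0],[-0.044,-0.011,0],[0,0,0]],"twist":[0,0,0,0,0,0,0,0]}' 60
python3 -m creep '{"slide":[[0,0,0],[0,0,0],[0,0,0],[0,0,0]],"twist":[0,0,0,0]}'
python3 - <<'E'
from h import *
Rm,t=rot(); print(t, Rm.T@(np.array([.441,-.2755,.052])-t))
im,d,p=shot('wrist','w6.png')
try: circ(im,p,319,228,45,lambda B,G,R:(R>120)&(G<60),.052)
except Exception as e: print(e)
E
```

```text
clock: 25.05
position: [0.5591, -0.0015, 0.1691]
ee_rot: [0.757, 0.654, 0.002, 0.001]
ft_force: [0.2, -0.6, -0.2]
grip_width: 0.5
grasp_force: 0.0
clock: 26.05
position: [0.4364, -0.2793, 0.1655]
ee_rot: [0.759, 0.651, -0.001, -0.0]
ft_force: [-0.0, 0.1, -0.4]
grip_width: 0.6
grasp_force: 0.0
clock: 26.55
position: [0.44, -0.2749, 0.1662]
ee_rot: [0.756, 0.654, 0.0, -0.0]
ft_force: [1.2, 0.5, -0.1]
grip_width: 0.598
grasp_force: 0.0
[ 0.4399604  -0.27491767  0.16623987] [-0.00044513  0.00111201  0.11423981]
[320.  229.6] [26.1 27.3] world [ 0.4409 -0.2758  0.052 ] tool xyz [-0.0006  0.001   0.1142]
```

View pics/w6.png

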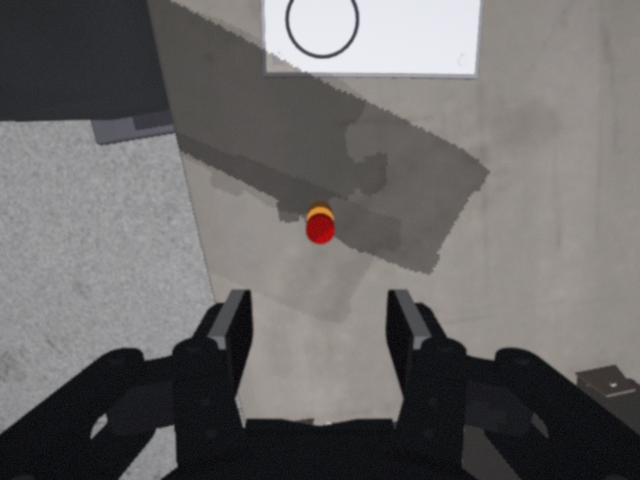

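The red cap is at (320,230), as predicted, and the end ring is at (322,20).

```bash
python3 -m creep '{"slide":[[-0.001,0.001,0.035],[0,0,0.045],[0,0,0.04],[0,0,0.02],[0,0,0.01],[0,0,0],[0,0,0]],"twist":[0,0,0,0,0,0,0]}' 60
python3 -m creep '{"slide":[[0,0,0],[0,0,0],[0,0,0],[0,0,0],[0,0,0],[0,0,0],[0,0,0],[0,0,0]],"twist":[0,0,0,0,0,0,0,0]}' 0 25
python3 -m creep '{"slide":[[0,0,-0.03],[0,0,-0.04],[0,0,-0.04],[0,0,-0.03],[0,0,0],[0,0,0]],"twist":[0,0,0,0,0,0]}'
python3 - <<'E'
from h import *
im=cv2.imread('pics/w6.png')
Rm,t=rot(); print(t, Rm.T@(np.array([.4621,-.1392,.02])-t))
E
```

```text
clock: 27.48
position: [0.4412, -0.2768, 0.0172]
ee_rot: [0.756, 0.654, 0.0, 0.001]
ft_force: [0.0, 0.1, 0.1]
grip_width: 0.601
grasp_force: 0.0
clock: 28.48
position: [0.441, -0.2766, 0.0169]
ee_rot: [0.757, 0.654, 0.0, 0.0]
ft_force: [-1.2, 0.2, 7.0]
grip_width: 0.248
grasp_force: 26.3
clock: 29.22
position: [0.4403, -0.2761, 0.1556]
ee_rot: [0.756, 0.654, -0.0, -0.0]
ft_force: [0.8, -0.4, -1.3]
grip_width: 0.249
grasp_force: 25.6
[ 0.44027457 -0.27613663  0.15559682] [0.1385795  0.00190625 0.13567083]
```

```bash
python3 -m creep '{"slide":[[0.02,0,0],[0.04,0.001,0],[0.04,0.001,0],[0.0385,0,0],[0,0,0],[0,0,0],[0,0,0]],"twist":[0,0,0,0,0,0,0]}'
python3 -m creep '{"slide":[[0,0,0.03],[0,0,0.04],[0,0,0.035],[0,0,0.017],[0,0,0.008],[0,0,0.003],[0,0,0],[0,0,0]],"twist":[0,0,0,0,0,0,0,0]}'
python3 - <<'E'
from h import *
Rm,t=rot(); print(t, Rm.T@(np.array([.4621,-.1392,.0209])-t))
E
```

```text
clock: 30.1
position: [0.4621, -0.1409, 0.1559]
ee_rot: [0.757, 0.653, -0.0, -0.0]
ft_force: [-0.6, -0.3, -0.2]
grip_width: 0.249
grasp_force: 25.6
clock: 31.1
position: [0.4631, -0.1397, 0.024]
ee_rot: [0.757, 0.654, 0.001, 0.0]
ft_force: [-0.1, 0.1, -0.3]
grip_width: 0.252
grasp_force: 25.6
[ 0.46312823 -0.1397496   0.02397326] [ 0.0003938  -0.00110084  0.00307202]
```

```bash
python3 -m creep '{"slide":[[0,-0.001,0.0015],[0,0,0],[0,0,0]],"twist":[0,0,0]}'
python3 -m creep '{"slide":[[0,0,0],[0,0,0],[0,0,0],[0,0,-0.02],[0,0,-0.04],[0,0,-0.05],[0,0,-0.05],[0,0,0]],"twist":[0,0,0,0,0,0,0,0]}' 50
python3 -m creep '{"slide":[[-0.03,0,0],[-0.05,0,0],[-0.05,0,0],[-0.05,0,0],[-0.04,0,0],[0,0,0],[0,0,0]],"twist":[0,0,0,0,0,0,0]}'
python3 - <<'E'
from h import *
shot('top','t7.png'); shot('scene','s7.png')
a=cv2.resize(cv2.imread('pics/t7.png')[160:280,130:530],(800,240)); b=cv2.resize(cv2.imread('pics/s7.png')[180:320,160:460],(768,358))
cv2.imwrite('pics/c7.png',cv2.vconcat([a,cv2.copyMakeBorder(b,0,0,0,32,0)]))
E
```

```text
clock: 31.48
position: [0.4617, -0.1396, 0.0218]
ee_rot: [0.756, 0.654, 0.0, 0.0]
ft_force: [-0.4, 0.3, 0.3]
grip_width: 0.253
grasp_force: 25.6
clock: 32.48
position: [0.4636, -0.14, 0.1853]
ee_rot: [0.757, 0.654, 0.003, 0.002]
ft_force: [1.0, -0.3, -0.4]
grip_width: 0.501
grasp_force: 0.0
clock: 33.35
position: [0.4296, -0.3567, 0.1809]
ee_rot: [0.757, 0.654, -0.0, -0.001]
ft_force: [0.3, -0.1, -0.2]
grip_width: 0.497
grasp_force: 0.0
```

View pics/c7.png

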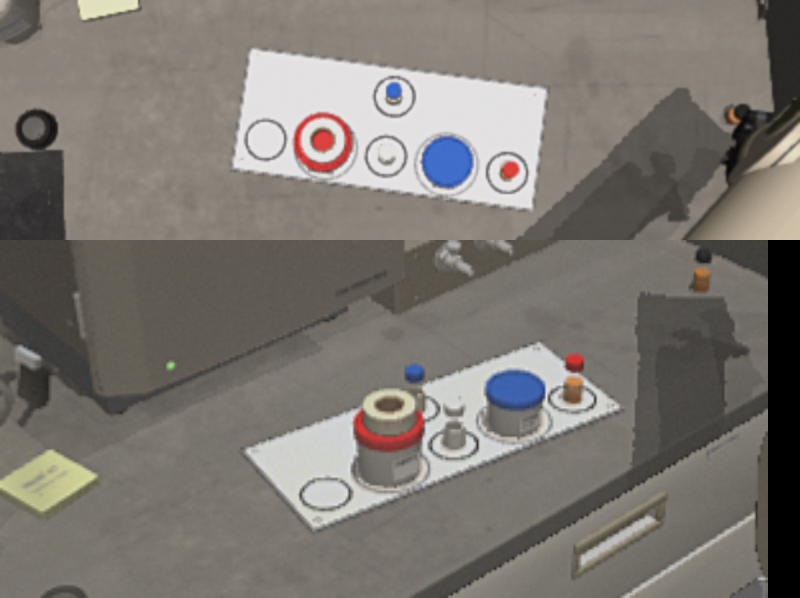

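Both views show all three vials upright inside their rings: white at (387,155), blue at (394,93) and red at (509,171). The tape is centred on the red lid, the tubs have not moved, and the left end ring is empty.

```bash
python3 -c "
from workcell import manip
print(manip.hand_in())"
```

```text
the job is handed in; nothing more can be done
None
```

I handed the job in at about 33 s: the white, blue and red vials look upright in their rings and the tape lies centred on the red-lidded tub; the final pictures show the tubs and bystanders in place, but the hand-in returned no verdict.

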